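Load and close a vacuum casting mould

ROBOT

A 7-joint arm with a two-finger parallel gripper is mounted at the origin on the work surface. World frame = base frame: x ahead of the robot, y to its left, z up, the work surface at z = 0. Lengths are in m, angles in rad, forces in N, time in s.
With the tool pointing down it reaches from about 0.4 to 0.85 m from the base axis. Payload 10.4 kg.
Tool frame: the origin (TCP) lies at the very end of the fingers, on their centre line; the grasp point (between the pads) lies 19 mm behind it (manip.grip_point_offset is the distance from the TCP to the grasp point, in m); z points along the fingers, y is the line along which they close (so a half turn about z gives the same grasp; the last joint's range is limited). The gripper opens to 85 mm and grips with 20 to 120 N. Pads are 22 mm wide; open, the fingers measure 114 mm over their backs; the gripper's body (76 mm by 85 mm) begins 54 mm behind the grasp point. The pads swing forward as they close: fully open they stand 13 mm farther back than shut.
Start: joints at [-1.151, 0.332, -0.065, 1.46, 0.022, 1.35, -0.088], TCP at [0.268, 0.565, 0.231] pointing down, gripper open.
Joint ranges: [-2.6, 2.6], [-0.5, 2.12], [-1.47, 1.34], [0.16, 2.42], [-1.27, 4.41], [0.06, 2.06], [-2.6, 2.6]. Speed limits (rad/s): [2.22, 2.22, 2.79, 2.79, 3.14, 3.14, 3.14].

INTERFACE

Orientations are given as a unit quaternion [x, y, z, w].
In Python, from workcell import manip gives the robot as it stands. The module is installed in compiled form; this text tells all that it offers.
- The arm moves only by the tool step_arm, never from a script. Its argument "moves" is a list of rows, each a list of 7 numbers: the closure, from 0 (fully open) to 1 (shut), then the shift along the world's x, y, z in mm, then the turn, a rotation vector about the world's x, y, z in rad. In form: [[grip, tx, ty, tz, ax, ay, az], ...]. A call has 1 to 10 rows; each row is the pose to reach, as a shift and turn from the pose commanded when the call began; what a row does not reach only later rows make up. A row lasts 1/10 s, in which the tool goes at most 50 mm and 8.59 degrees, less where a joint would pass 70% of its speed; a pose out of reach is approached as far as the arm can. A call with a gripper value outside its range is refused whole. The fingers move at their own pace and stop on an object; "grip_force" is the grip in N (left out, the last holds). Time passes only in rows, so rows that repeat a pose let the fingers close. It gives the time, the measured TCP pose, the force, the opening and the grip force at its end, in the units of the state.
- manip.get_obs(): the state, without advancing time (a new reading comes with each control period).
- manip.camera(name): name is "scene" or "top" or "wrist"; returns a dict with "image" (400x640x3 uint8, blue, green, red), "K" (3x3 intrinsics, pixels), "dist_coeffs" ([k1, k2, p1, p2, k3] as OpenCV has them; the pictures are not rectified), "rvec" (rotation vector, rad) and "tvec" (3), from world to camera coordinates, as OpenCV has them; the wrist camera has in their place "mount" (4x4, takes a point from camera to tool coordinates, whose origin is the TCP and whose axes are the flange's). Camera axes: x right, y down, z forward; pixel columns grow to the right and rows downward; lengths in m; the calibration is good to about 2 mm. A picture is of the moment at which its call begins: read the wrist's pose just before it. There is no depth.
- manip.hand_in(): hands the job in; it is judged then, once.
The state is a dict: "clock": time; "joint_pos": joint angles; "joint_velocities": joint speeds; "tau": joint torques, N m; "position": TCP position; "ee_rot": TCP orientation; "ft_force": force on the tool from outside, world axes, zero at the start; "torque": the same for the moment, N m; "grip_width": opening from 0.0 (shut) to 1.0 (fully open); "grasp_force": force on a finger pad.
Only numpy, scipy, OpenCV 4.12 (cv2) and the standard library are available. Lean on these libraries where they do the work, as an engineer would, in place of code of your own. Each camera call takes 0.05 s, during which the arm holds its last target. There are 200 camera calls.

TASK

Lay all the wood blanks flat in the white mould, each with its length running from the open front to the back wall, then lay the straightedge down flush along the mould's open front, centred, so that it closes the opening. After that swing both hold-down clamps fully down over it, and last turn the vacuum valve lever to half open, 45 degrees. Leave the other things on the bench alone.

Things in the scene. Friction and masses are not known exactly. Their poses are not given: they have to be found in the camera images.
- blank1: dark wood block, 90 x 32 x 26 mm (x, y, z), origin at its centre, x along its length. There are two to four blanks in all (absent ones read None)
- blank2: dark wood block, 90 x 32 x 26 mm (x, y, z), origin at its centre, x along its length. There are two to four blanks in all (absent ones read None)
- blank3: dark wood block, 90 x 32 x 26 mm (x, y, z), origin at its centre, x along its length. There are two to four blanks in all (absent ones read None)
- blank4: dark wood block, 90 x 32 x 26 mm (x, y, z), origin at its centre, x along its length. There are two to four blanks in all (absent ones read None)
- straightedge: loose aluminium box-section straightedge, 30 x 280 x 34 mm (x, y, z; its length is along its y), 0.4 kg, with a black grip rib on top, 12 mm thick (x), 80 mm long (y), from 34 to 66 mm above its underside, centred. Origin at the centre of its underside. Both long faces are alike
- mould: fixed white mould on a plywood base (280 x 290 mm, top at z = 8 mm). Origin on the bench under the mould, x from its open front to its back wall, away from the robot. Floor top at z = 16 mm; inside x -70 (open front) to 55, y -125 to 125; side and back walls 12 mm thick, top at z = 42
- mould_front (a point): middle of the foot of the mould's flat front face (the plane x = -70 of the mould frame, y -137 to 137), on the plywood 8 mm above the bench; axes as the mould's. The straightedge stands on the plywood against this face, its centre then 15 mm in front of this point
- clamp_l (a joint): hold-down clamp at y = +80 mm of the mould frame: a steel arm that swings in the mould's xz plane about point clamp_l_pivot; rad, 0 = fully down (arm level, pointing to mould +x, rubber foot 2 mm over the straightedge), 1.57 = arm upright; stays where it is left
- clamp_r (a joint): the same clamp at y = -80 mm of the mould frame, about point clamp_r_pivot; 0 = fully down, 1.57 = upright
- clamp_l_handle (a point): centre of the left clamp's black cross handle, 14 mm thick, 54 mm long along the mould's y, at the arm's end, 95 mm from the pivot
- clamp_r_handle (a point): centre of the right clamp's cross handle, the same
- clamp_l_pivot (a point): pivot of the left clamp, 68 mm above the bench, at x = -165, y = 80 mm of the mould frame; its axis is along the mould's y
- clamp_r_pivot (a point): pivot of the right clamp, 68 mm above the bench, at x = -165, y = -80 mm of the mould frame
- valve (a joint): lever of the brass ball valve; rad, 0 = closed, lever across the copper pipe; grows counter-clockwise seen from above; 1.57 = fully open, lever along the pipe; half open = 0.785
- valve_grip (a point): middle of the valve lever's black grip, 75 mm from the axis, 78 mm above the bench; the grip is 18 mm wide, 15 mm high, 60 mm long, along the lever. The point's y axis points from the grip to the valve's axis
- valve_axis (a point): point on the valve's vertical turning axis, 78 mm above the bench; x along the pipe; the closed lever points to -y
- spray_bottle: bystander: white spray bottle, 76 mm wide, 195 mm tall, origin under its centre
- mixing_cup: bystander: clear cup, 84 mm wide, 110 mm tall, origin under its centre
- silicone_mould: bystander: white round silicone mould, 68 mm wide, 70 mm tall, origin under its centre
- jar: bystander: small pigment jar, 52 mm wide, 50 mm tall, origin under its centre
Things that resemble listed ones, but are neither listed nor needed, are in the scene too. What is shaped like the part that bears valve but pink or red is not meant. What is shaped like the blank2 but blue is not meant.

How it is judged:
By the outcome, as a careful person would: the job done as asked, in the order asked, and still so for the second after the job is handed in, with the robot touching nothing.
Of blank1, blank2, blank3, blank4 only 2 to 4 are there at a start; the rules pass over those that are not, and their reading is None.
At some moment in a run one of blank1, blank2, blank3, blank4 may be knocked a few centimetres aside while the robot is not near it.
Once in a run the grip may slacken for a moment while it holds something.
It also fails if it takes over 210 s, if anything falls off the work surface, if the arm or the gripper's body presses on something with over 40 N, if the wrist force passes 120 N, or if a joint passes its speed limit or range.

## Working session

There is one attempt and no reset: what is moved stays moved. The work goes in short steps, Python scripts to look and compute and a tool call to move; the robot and the scene stay as the last step left them, time stands still between calls to the robot, and variables do not carry over. Pictures are saved under pics/ and viewed, at most 14 in all, crops included, and the job is handed in when it is done.

Besides the shell and the picture viewer there is one more tool, called after ">>>" as name([rows], argument=value, ...), one row to a line, values as JSON. step_arm: Moves the arm, as the interface text tells. Its arguments: {"type":"object","properties":{"moves":{"type":"array","items":{"type":"array","items":{"type":"number"}}},"grip_force":{"type":"number"}},"required":["moves"]}

```bash
mkdir -p pics
cat > h.py <<'E'
import numpy as np, cv2
from scipy.spatial.transform import Rotation as R
from workcell import manip
def snap(n,f=None):
    o=manip.get_obs(); c=manip.camera(n)
    if f: cv2.imwrite('pics/'+f,c['image'])
    if n=='wrist':
        T=np.eye(4);T[:3,:3]=R.from_quat(o['ee_rot']).as_matrix();T[:3,3]=o['position']
        M=np.linalg.inv(T@c['mount'])   # world->cam
    else:
        M=np.eye(4);M[:3,:3]=cv2.Rodrigues(np.array(c['rvec'],float))[0];M[:3,3]=np.ravel(c['tvec'])
    return c['image'],dict(K=np.array(c['K'],float),d=np.array(c['dist_coeffs'],float),M=M)
def px2w(cam,uv,z):
    uv=np.array(uv,float).reshape(-1,1,2); z=np.broadcast_to(z,(len(uv),))
    n=cv2.undistortPoints(uv,cam['K'],cam['d']).reshape(-1,2)
    Rm=cam['M'][:3,:3];C=-Rm.T@cam['M'][:3,3]
    d=np.c_[n,np.ones(len(n))]@Rm
    return C+d*((z-C[2])/d[:,2])[:,None]
def w2px(cam,P):
    return cv2.projectPoints(np.array(P,float).reshape(-1,3),cv2.Rodrigues(cam['M'][:3,:3])[0],cam['M'][:3,3],cam['K'],cam['d'])[0].reshape(-1,2)
def save(n,cam): np.savez(n,**cam)
def load(n): return dict(np.load(n))
E
python3 - <<'E'
from h import *
for n in('top','scene','wrist'):
    im,c=snap(n,n+'0.png'); save(n+'0.npz',c); print(n,np.linalg.inv(c['M'])[:3,3])
o=manip.get_obs();print(o)
E
```

```text
top [ 0.42633896 -0.01993679  1.63560217]
scene [1.10032264 0.28620303 0.96161635]
wrist [0.19573642 0.59805456 0.37427183]
{'clock': 0.15, 'joint_pos': array([-1.15060184,  0.3327138 , -0.06469364,  1.46074337,  0.02161933,
        1.34986683, -0.08852615]), 'joint_velocities': array([ 0.00294244, -0.00149478, -0.00017917, -0.00165458, -0.00014285,
       -0.00078625,  0.00032508]), 'tau': array([ 8.86088746e-04, -6.25830245e+01,  4.91565932e-02, -3.91850495e+01,
        1.61711918e-02,  7.54943438e-03, -5.20949368e-05]), 'position': array([0.26768372, 0.56447536, 0.23070914]), 'ee_rot': array([ 2.19598369e-01,  9.75590226e-01, -5.11170395e-04, -8.22056497e-05]), 'ft_force': array([ 0.95577905, -0.37032973,  0.32764463]), 'torque': array([ 0.05056827, -0.0251244 , -0.01380447]), 'grasp_force': 0.0, 'grip_width': 0.9999974659603738}
```

View pics/top0.png

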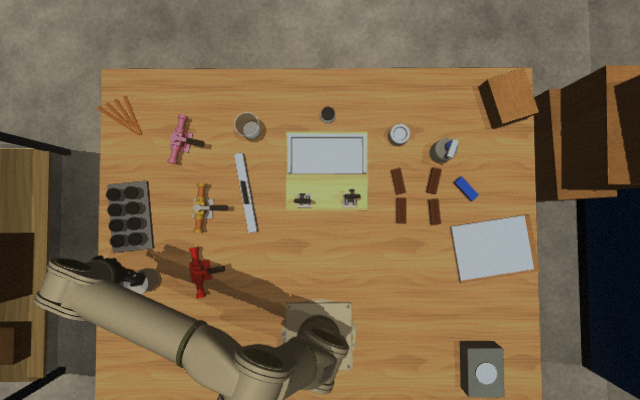

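View pics/scene0.png

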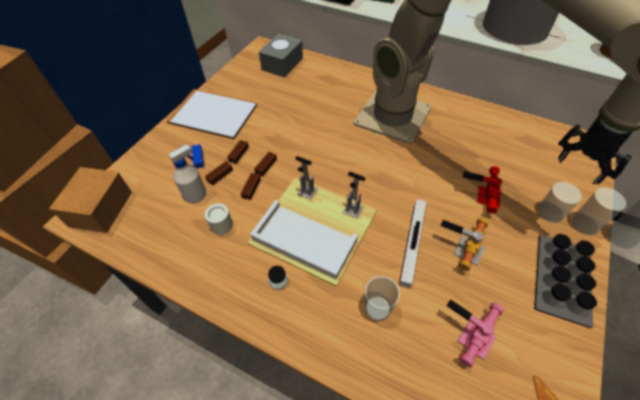

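The top view shows the four dark blanks at about (398,181), (433,180), (401,210) and (434,211). The straightedge runs from (240,155) to (252,231), and the mould is at (327,170) with its clamps at (304,200) and (351,198). 
Valve candidates: pink (181,140), brass with a copper pipe (203,208), red (200,272). Only the brass one fits the description. The blue block at (466,188) is a decoy. I'll confirm both in one enlarged crop.

Run:
```python
from h import *
im=cv2.imread('pics/top0.png');c=load('top0.npz')
cv2.imwrite('pics/crop1.png',cv2.resize(im[120:300,165:485],None,fx=2.5,fy=2.5,interpolation=cv2.INTER_CUBIC))
roi=np.zeros(im.shape[:2],np.uint8);roi[150:235,380:455]=1
m=((im.max(2)<105)&(roi>0)).astype(np.uint8)
n,l,s,ce=cv2.connectedComponentsWithStats(m)
for i in range(1,n):
    if s[i,4]<60: continue
    ys,xs=np.where(l==i); r=cv2.minAreaRect(np.c_[xs,ys].astype(np.float32)); b=cv2.boxPoints(r)
    W=px2w(c,b,.026); print(s[i,4],np.round(ce[i],1),W.mean(0).round(3),[np.linalg.norm(W[k]-W[k-1]).round(3) for k in(0,1)], 'ang',[np.degrees(np.arctan2(*(W[k]-W[k-1])[[1,0]])).round(1) for k in (0,1)])
hsv=cv2.cvtColor(im,cv2.COLOR_BGR2HSV)
# plywood
m=cv2.inRange(hsv,(24,60,120),(40,255,255));m[:120]=0;m[225:]=0;m[:,:270]=0;m[:,385:]=0
ys,xs=np.where(m); r=cv2.minAreaRect(np.c_[xs,ys].astype(np.float32)); b=cv2.boxPoints(r);print('ply',b.round(1).tolist(),px2w(c,b,.008).round(4).tolist())
```

```text
170 [438.8 156.7] [ 0.624 -0.427  0.026] [np.float64(0.049), np.float64(0.07)] ang [np.float64(-1.0), np.float64(-90.4)]
249 [397.7 180.9] [ 0.54  -0.281  0.026] [np.float64(0.088), np.float64(0.035)] ang [np.float64(12.2), np.float64(-77.3)]
259 [433.1 180.3] [ 0.542 -0.405  0.026] [np.float64(0.036), np.float64(0.091)] ang [np.float64(75.5), np.float64(-15.0)]
250 [400.5 210. ] [ 0.438 -0.289  0.026] [np.float64(0.084), np.float64(0.031)] ang [np.float64(-0.8), np.float64(-90.4)]
263 [433.9 211.4] [ 0.433 -0.406  0.026] [np.float64(0.088), np.float64(0.036)] ang [np.float64(5.0), np.float64(-84.4)]
ply [[286.0, 132.0], [367.0, 132.0], [367.0, 210.0], [286.0, 210.0]] [[0.7185, 0.1117, 0.008], [0.7169, -0.1767, 0.008], [0.4393, -0.1736, 0.008], [0.4412, 0.1123, 0.008]]
```

View pics/crop1.png

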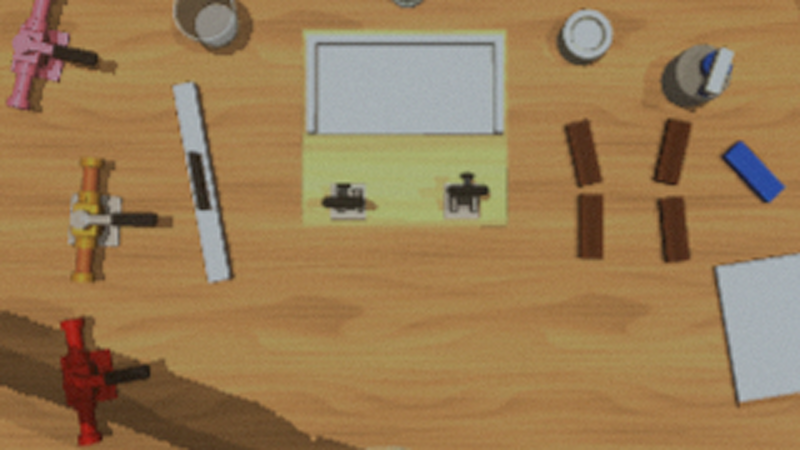

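The crop shows four brown blanks; in crop pixels they are at (583,152), (672,152), (590,227) and (674,229). The blue block at (753,171) isn't meant. The brass valve on the orange copper pipe is at (90,220), lever to the right and across the pipe, so closed. The pink and red ones are decoys. Both clamps are up. Next I move the wrist camera over the mould.

>>> step_arm([
  [0, 0, 0, 120, 0, 0, -1.35],
  [0, 120, -300, 150, 0, 0, -1.35],
  [0, 120, -300, 150, 0, 0, -1.35],
  [0, 120, -300, 150, 0, 0, -1.35],
  [0, 120, -300, 150, 0, 0, -1.35],
  [0, 120, -300, 150, 0, 0, -1.35],
  [0, 120, -300, 150, 0, 0, -1.35],
  [0, 120, -300, 150, 0, 0, -1.35],
  [0, 120, -300, 150, 0, 0, -1.35],
  [0, 120, -300, 150, 0, 0, -1.35],
])

```text
clock: 1.15
position: [0.3881, 0.264, 0.3817]
ee_rot: [0.782, 0.623, 0.0, -0.0]
ft_force: [-0.7, 0.6, -0.1]
grip_width: 0.995
grasp_force: 0.0
```

>>> step_arm([
  [0, 112, -295, 20, 0, 0, -1.349],
  [0, 112, -295, 20, 0, 0, -1.349],
  [0, 112, -295, 20, 0, 0, -1.349],
  [0, 112, -295, 20, 0, 0, -1.349],
  [0, 112, -295, 20, 0, 0, -1.349],
  [0, 112, -295, 20, 0, 0, -1.349],
  [0, 112, -295, 20, 0, 0, -1.349],
  [0, 112, -295, 20, 0, 0, -1.349],
  [0, 112, -295, 20, 0, 0, -1.349],
  [0, 112, -295, 20, 0, 0, -1.349],
])

```text
clock: 2.15
position: [0.4999, -0.0292, 0.4007]
ee_rot: [1.0, 0.002, -0.001, 0.0]
ft_force: [-1.1, -0.2, -0.6]
grip_width: 1.002
grasp_force: 0.0
```

Run:
```python
from h import *
o=manip.get_obs();print(o['position'],R.from_quat(o['ee_rot']).as_matrix().round(4),o['joint_pos'].round(2))
im,c=snap('wrist','w1.png');save('w1.npz',c);im,c=snap('top','top1.png');save('top1.npz',c)
```

```text
[ 0.49986779 -0.02923509  0.40069796] [[ 1.0e+00  3.1e-03 -1.2e-03]
 [ 3.1e-03 -1.0e+00 -5.0e-04]
 [-1.2e-03  5.0e-04 -1.0e+00]] [-0.58 -0.    0.55  1.5   0.    1.65 -1.6 ]
```

View pics/w1.png

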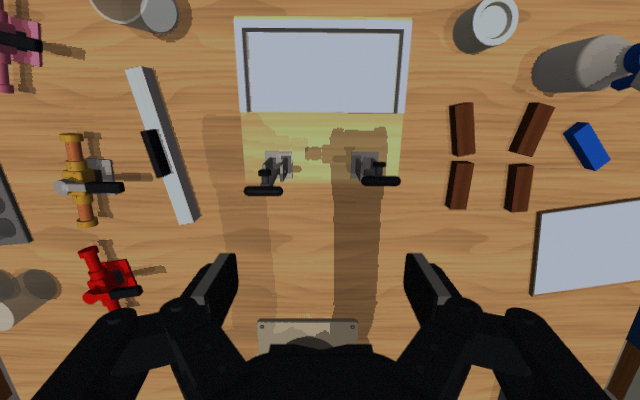

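The wrist view covers everything: mould front edge at row ~113 between columns 240 and 408, clamp handles at (264,190) and (381,181), blanks at (461,130), (531,130), (459,185) and (519,188), straightedge from (140,68) to (187,222), and the brass valve at (78,185) with its lever to (122,187). I'll fit box models to the silhouettes.

```bash
cat > fit.py <<'E'
from h import *
from scipy.optimize import minimize
S=3
def boxpts(b): 
    x0,x1,y0,y1,z0,z1=b; return np.array([[x,y,z] for x in(x0,x1) for y in(y0,y1) for z in(z0,z1)])
BL=[(-.045,.045,-.016,.016,0,.026)]
SE=[(-.015,.015,-.14,.14,0,.034),(-.006,.006,-.04,.04,.034,.066)]
MO=[(-.07,.067,-.137,.137,.008,.016),(.055,.067,-.137,.137,.008,.042),(-.07,.067,-.137,-.125,.008,.042),(-.07,.067,.125,.137,.008,.042)]
def render(cam,boxes,p,shape,z=0):
    m=np.zeros((shape[0]*S,shape[1]*S),np.uint8)
    c,s=np.cos(p[2]),np.sin(p[2])
    for b in boxes:
        P=boxpts(b); W=np.c_[p[0]+c*P[:,0]-s*P[:,1],p[1]+s*P[:,0]+c*P[:,1],P[:,2]+z]
        uv=(w2px(cam,W)+.5)*S-.5
        cv2.fillConvexPoly(m,cv2.convexHull((uv*16).round().astype(np.int32)),1,shift=4)
    return m
def fit(cam,mask,boxes,p0,z=0,step=(.006,.006,.05)):
    M=cv2.resize(mask.astype(np.uint8),None,fx=S,fy=S,interpolation=cv2.INTER_NEAREST)
    def f(p):
        r=render(cam,boxes,p,mask.shape,z); return 1-(r&M).sum()/max(1,(r|M).sum())
    best=None
    for k in range(2):
        p0=np.array(p0,float); sx=np.vstack([p0]+[p0+np.eye(3)[i]*step[i]*(1-2*k) for i in range(3)])
        r=minimize(f,p0,method='Nelder-Mead',options=dict(initial_simplex=sx,xatol=1e-4,fatol=1e-4,maxiter=150)); p0=r.x
    return r.x,1-r.fun
def brown(im):
    b,g,r=[im[...,i].astype(int) for i in range(3)]
    return ((r<125)&(r>1.5*b)&(g<70)&(r>25)).astype(np.uint8)
def near(mask,cam,xy,rad,z=.013):
    u=w2px(cam,[xy[0],xy[1],z])[0]; e=np.linalg.norm(w2px(cam,[xy[0]+rad,xy[1],z])[0]-u)
    k=np.zeros_like(mask); cv2.circle(k,tuple(int(v) for v in u),int(e),1,-1)
    m=mask&k; n,l,s,c=cv2.connectedComponentsWithStats(m)
    i=1+np.argmax(s[1:,4]); return (l==i).astype(np.uint8)
def show(p,i): return np.round(p[:2],4),round(np.degrees(p[2]),2),round(i,3)
E
cat > m1.py <<'E'
from fit import *
ii={'w1':[.54,-.281,.21],'a':0}
for n in('w1','top1'):
    im=cv2.imread(f'pics/{n}.png');c=load(n+'.npz');bm=brown(im)
    for p in ([.54,-.281,.21],[.542,-.405,-.26],[.438,-.289,0],[.433,-.406,.09]):
        print(n,'blank',*show(*fit(c,near(bm,c,p,.058),BL,p)))
    hsv=cv2.cvtColor(im,cv2.COLOR_BGR2HSV)
    w=((hsv[...,1]<60)&(hsv[...,2]>110)).astype(np.uint8)
    m=near(w,c,[.65,-.03],.17); m=cv2.morphologyEx(m,cv2.MORPH_CLOSE,np.ones((11,11)))
    print(n,'mould',*show(*fit(c,m,MO,[.645,-.03,0])))
    w2=((hsv[...,1]<70)&(hsv[...,2]>100)).astype(np.uint8)
    m=near(w2,c,[.51,.255],.16,.034); cs=cv2.findContours(m,0,2)[0]; h=cv2.convexHull(np.vstack(cs)); m[:]=0; cv2.fillConvexPoly(m,h,1)
    print(n,'SE',*show(*fit(c,m,SE[:1],[.51,.255,.14])), m.sum())
    cv2.imwrite(f'pics/m_{n}.png',m*255)
c=load('w1.npz')
print('handles',px2w(c,[[264,190.5],[381,181]],.163).round(3))
print('valve',px2w(c,[[72,187],[122,187]],.078).round(3), px2w(c,[[71,138],[83,224]],.045).round(3))
E
python3 m1.py
```

```text
w1 blank [ 0.5383 -0.2829] 12.23 0.783
w1 blank [ 0.5392 -0.4092] -13.94 0.73
w1 blank [ 0.4351 -0.2925] -0.67 0.754
w1 blank [ 0.4302 -0.4088] 4.7 0.708
w1 mould [ 0.6202 -0.0156] 0.07 0.775
w1 SE [0.4996 0.2555] -79.03 0.685 2916
top1 blank [ 0.5412 -0.2828] 11.66 0.907
top1 blank [ 0.5423 -0.4078] -12.84 0.887
top1 blank [ 0.4388 -0.2912] 0.41 0.901
top1 blank [ 0.4333 -0.4086] 4.57 0.903
top1 mould [ 0.6424 -0.0307] -0.23 0.645
top1 SE [0.5031 0.2547] 100.41 0.938 803
handles [[ 0.466  0.048  0.163]
 [ 0.48  -0.112  0.163]]
valve [[0.447 0.393 0.078]
 [0.447 0.306 0.078]] [[0.525 0.401 0.045]
 [0.365 0.421 0.045]]
```

```bash
cat > mould.py <<'E'
from fit import *
def mould(n,fr,cols,rows,lc,rc):
    im=cv2.imread(f'pics/{n}.png');c=load(n+'.npz')
    s=cv2.GaussianBlur(cv2.cvtColor(im,cv2.COLOR_BGR2HSV)[...,1].astype(float),(0,0),1)
    def edge(prof,o):
        g=np.abs(np.gradient(prof)); i=int(np.argmax(g)); i=min(max(i,1),len(g)-2)
        a,b,d=g[i-1:i+2]; return o+i+.5*(a-d)/(a-2*b+d+1e-9)
    F=px2w(c,[[u,edge(s[fr[0]:fr[1],u],fr[0])] for u in range(*cols)],.016)
    L=px2w(c,[[edge(s[v,lc[0]:lc[1]],lc[0]),v] for v in range(*rows)],.042)
    Rr=px2w(c,[[edge(s[v,rc[0]:rc[1]],rc[0]),v] for v in range(*rows)],.042)
    def line(P,a): # P[1-a] as fn of P[a], robust
        x,y=P[:,a],P[:,1-a]; k=np.abs(y-np.median(y))<.006; p=np.polyfit(x[k],y[k],1); k&=np.abs(np.polyval(p,x)-y)<.0015; return np.polyfit(x[k],y[k],1),k.mean()
    f,kf=line(F,1);l,kl=line(L,0);r,kr=line(Rr,0)
    yaw=np.array([-np.arctan(f[0]),np.arctan(l[0]),np.arctan(r[0])])
    ym=(np.polyval(l,.64)+np.polyval(r,.64))/2
    print(n,'yaws',np.degrees(yaw).round(2),'keep',kf,kl,kr,'front mid',np.polyval(f,ym).round(4),ym.round(4),'width',(np.polyval(l,.64)-np.polyval(r,.64)).round(4))
if __name__=='__main__':
    mould('w1',(98,128),(275,330),(40,100),(226,248),(400,424))
    mould('top1',(165,182),(295,360),(140,168),(280,296),(360,374))
E
python3 mould.py
```

```text
w1 yaws [-0.4  -0.35 -0.19] keep 1.0 1.0 1.0 front mid 0.5659 -0.0316 width 0.2761
top1 yaws [-0.43 -0.09 -0.63] keep 0.23076923076923078 1.0 1.0 front mid 0.569 -0.032 width 0.2772
```

>>> step_arm([
  [0, 40, -254, -100, 0, 0, 0.206],
  [0, 40, -254, -100, 0, 0, 0.206],
  [0, 40, -254, -100, 0, 0, 0.206],
  [0, 40, -254, -100, 0, 0, 0.206],
  [0, 40, -254, -100, 0, 0, 0.206],
  [0, 40, -254, -280, 0, 0, 0.206],
  [0, 40, -254, -280, 0, 0, 0.206],
  [0, 40, -254, -280, 0, 0, 0.206],
  [0, 40, -254, -280, 0, 0, 0.206],
  [0, 40, -254, -280, 0, 0, 0.206],
])

```text
clock: 3.25
position: [0.5366, -0.2827, 0.1156]
ee_rot: [0.994, 0.105, -0.005, -0.002]
ft_force: [-0.5, 0.7, 0.4]
grip_width: 0.998
grasp_force: 0.0
```

Run:
```python
from fit import *
o=manip.get_obs();print(o['position'],o['joint_pos'].round(2))
im,c=snap('wrist','w2.png');save('w2.npz',c)
print('blank',*show(*fit(c,near(brown(im),c,[.54,-.283],.06),BL,[.54,-.283,.21])))
c=load('w1.npz');print('bottle near edge',px2w(c,[[533,75]],0).round(3), 'jar..cup left', px2w(c,[[180,25]],0).round(3))
```

```text
[ 0.53659465 -0.28271861  0.11555621] [-0.14  0.46  0.71  1.67 -0.32  1.14 -0.71]
blank [ 0.5377 -0.2833] 11.4 0.87
bottle near edge [[ 0.632 -0.403  0.   ]] jar..cup left [[0.706 0.206 0.   ]]
```

View pics/w2.png

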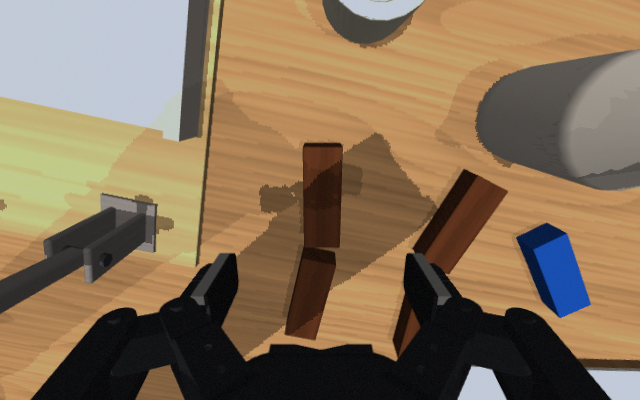

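The blank stands straight ahead between the fingers at (322,195), with the neighbours at (310,290) and (440,250) clear of the fingertips. The silhouette fit agrees with the tool position to 2 mm, so I grasp it.

>>> step_arm([
  [0, -1, 0, -45, 0, 0, 0],
  [0, -1, 0, -90, 0, 0, 0],
  [0, -1, 0, -117, 0, 0, 0],
  [0, -1, 0, -117, 0, 0, 0],
  [1, -1, 0, -117, 0, 0, 0],
  [1, -1, 0, -117, 0, 0, 0],
  [1, -1, 0, -117, 0, 0, 0],
  [1, -1, 0, -117, 0, 0, 0],
  [1, -1, 0, -117, 0, 0, 0],
  [1, -1, 0, -117, 0, 0, 0],
], grip_force=60)

```text
clock: 4.3
position: [0.5399, -0.2847, 0.0062]
ee_rot: [0.995, 0.103, 0.001, 0.0]
ft_force: [-1.4, 1.3, 8.9]
grip_width: 0.359
grasp_force: 60.7
```

>>> step_arm([
  [1, 0, 0, 45, 0, 0, 0],
  [1, 0, 0, 80, 0, 0, 0],
  [1, 92, 165, 80, 0, 0, -0.213],
  [1, 92, 165, 80, 0, 0, -0.213],
  [1, 92, 165, 80, 0, 0, -0.213],
  [1, 92, 165, 80, 0, 0, -0.213],
  [1, 92, 165, 80, 0, 0, -0.213],
  [1, 92, 165, 50, 0, 0, -0.213],
  [1, 92, 165, 30, 0, 0, -0.213],
  [1, 92, 165, 30, 0, 0, -0.213],
])

```text
clock: 5.3
position: [0.6289, -0.1189, 0.0321]
ee_rot: [1.0, -0.003, -0.002, -0.0]
ft_force: [-0.6, 0.1, -0.6]
grip_width: 0.358
grasp_force: 66.5
```

>>> step_arm([
  [1, 1, 0, -13, 0, 0, 0],
  [1, 1, 0, -13, 0, 0, 0],
  [0.5, 1, 0, -13, 0, 0, 0],
  [0.5, 1, 0, -13, 0, 0, 0],
  [0.5, 1, 0, -13, 0, 0, 0],
  [0.5, 1, 0, 30, 0, 0, 0],
  [0.5, 1, 0, 80, 0, 0, 0],
  [0, 1, -20, 110, 0, 0, 0],
  [0, -50, -100, 110, 0, 0, 0],
  [0, -100, -172, 80, 0, 0, 0],
])

```text
clock: 6.3
position: [0.5787, -0.2231, 0.1358]
ee_rot: [1.0, -0.003, 0.002, 0.001]
ft_force: [-0.3, -1.1, 0.4]
grip_width: 0.976
grasp_force: 0.0
```

```bash
cat > chk.py <<'E'
from fit import *
import sys
o=manip.get_obs();r=R.from_quat(o['ee_rot']).as_matrix();print('tcp',o['position'].round(4),'yaw',np.degrees(np.arctan2(r[1,0],r[0,0])).round(2),o['joint_pos'].round(2),o['clock'])
n=sys.argv[1]; im,c=snap('top',n+'.png');save(n+'.npz',c);bm=brown(im)
for a in sys.argv[2:]:
    x,y,t,z=[float(v) for v in a.split(',')]
    try: print(a,*show(*fit(c,near(bm,c,[x,y],.058,z+.013),BL,[x,y,np.radians(t)],z)))
    except Exception as e: print(a,'fail',e)
E
python3 chk.py top2 .631,-.118,0,.016 .542,-.408,-13,0 .438,-.291,0,0 .433,-.4086,4.6,0
```

```text
tcp [ 0.5787 -0.2231  0.1358] yaw -0.29 [-0.28  0.47  0.76  1.63 -0.34  1.17 -1.02] 6.3
.631,-.118,0,.016 [ 0.6324 -0.121 ] -0.39 0.866
.542,-.408,-13,0 [ 0.5423 -0.4079] -14.19 0.895
.438,-.291,0,0 [ 0.4401 -0.2916] -0.8 0.852
.433,-.4086,4.6,0 [ 0.4332 -0.4086] 4.66 0.898
```

>>> step_arm([
  [0, -130, -55, 0, 0, 0, 0],
  [0, -130, -55, 0, 0, 0, 0],
  [0, -130, -55, 0, 0, 0, 0],
  [0, -130, -55, -40, 0, 0, 0],
  [0, -130, -55, -40, 0, 0, 0],
  [0, -130, -55, -40, 0, 0, 0],
  [0, -130, -55, -40, 0, 0, 0],
])

```text
clock: 7.05
position: [0.4489, -0.2768, 0.0944]
ee_rot: [1.0, -0.003, 0.0, 0.0]
ft_force: [-0.2, -0.1, 1.3]
grip_width: 1.002
grasp_force: 0.0
```

>>> step_arm([
  [0, -11, -15, -10, 0, 0, 0],
  [0, -11, -15, -55, 0, 0, 0],
  [0, -11, -15, -90, 0, 0, 0],
  [0, -11, -15, -90, 0, 0, 0],
  [1, -11, -15, -90, 0, 0, 0],
  [1, -11, -15, -90, 0, 0, 0],
  [1, -11, -15, -90, 0, 0, 0],
  [1, -11, -15, -90, 0, 0, 0],
  [1, -11, -15, -90, 0, 0, 0],
  [1, -11, -15, -90, 0, 0, 0],
])

```text
clock: 8.05
position: [0.4378, -0.2922, 0.0049]
ee_rot: [1.0, -0.004, 0.001, 0.0]
ft_force: [-1.2, 1.1, 9.9]
grip_width: 0.364
grasp_force: 59.7
```

>>> step_arm([
  [1, 0, 0, 45, 0, 0, 0],
  [1, 0, 0, 90, 0, 0, 0],
  [1, 50, 10, 90, 0, 0, 0],
  [1, 100, 20, 90, 0, 0, 0],
  [1, 150, 30, 90, 0, 0, 0],
  [1, 180, 60, 90, 0, 0, 0],
  [1, 192, 108, 90, 0, 0, 0],
  [1, 192, 156, 90, 0, 0, 0],
  [1, 192, 200, 90, 0, 0, 0],
  [1, 192, 200, 90, 0, 0, 0],
])

```text
clock: 9.05
position: [0.6297, -0.0826, 0.0931]
ee_rot: [1.0, 0.002, -0.0, -0.002]
ft_force: [0.2, 1.0, -1.2]
grip_width: 0.362
grasp_force: 60.4
```

>>> step_arm([
  [1, 0, 48, 0, 0, 0, 0],
  [1, 0, 96, 0, 0, 0, 0],
  [1, 0, 146, 0, 0, 0, 0],
  [1, 0, 146, 0, 0, 0, 0],
  [1, 0, 146, -40, 0, 0, 0],
  [1, 0, 146, -62, 0, 0, 0],
  [1, 0, 146, -62, 0, 0, 0],
  [1, 0, 146, -62, 0, 0, 0],
])

```text
clock: 9.85
position: [0.629, 0.0537, 0.0322]
ee_rot: [1.0, -0.004, 0.0, 0.0]
ft_force: [1.5, -0.3, 0.2]
grip_width: 0.357
grasp_force: 60.3
```

>>> step_arm([
  [1, 0, 0, -10, 0, 0, 0],
  [1, 0, 0, -10, 0, 0, 0],
  [0.5, 0, 0, -10, 0, 0, 0],
  [0.5, 0, 0, -10, 0, 0, 0],
  [0.5, 0, 0, -10, 0, 0, 0],
  [0.5, 0, 0, 35, 0, 0, 0],
  [0.5, 0, 0, 80, 0, 0, 0],
  [0, 0, -45, 90, 0, 0, 0],
  [0, 0, -90, 90, 0, 0, 0],
  [0, -10, -138, 90, 0, 0, 0],
])

```text
clock: 10.85
position: [0.6196, -0.0846, 0.1223]
ee_rot: [1.0, -0.003, 0.001, -0.0]
ft_force: [1.0, -0.5, -0.3]
grip_width: 0.976
grasp_force: 0.0
```

>>> step_arm([
  [0, -10, -48, 0, 0, 0, 0],
  [0, -20, -96, 0, 0, 0, 0],
  [0, -40, -140, 0, 0, 0, 0],
  [0, -60, -185, 0, 0, 0, -0.1],
  [0, -75, -230, 0, 0, 0, -0.23],
  [0, -82, -275, 0, 0, 0, -0.23],
  [0, -90, -315, 0, 0, 0, -0.23],
  [0, -90, -315, -20, 0, 0, -0.23],
  [0, -90, -315, -20, 0, 0, -0.23],
])

```text
clock: 11.75
position: [0.5269, -0.3993, 0.0993]
ee_rot: [0.993, -0.12, -0.001, -0.001]
ft_force: [0.2, 0.6, -0.1]
grip_width: 0.999
grasp_force: 0.0
```

```bash
python3 chk.py top3 .631,-.118,0,.016 .631,.054,0,.016 .542,-.408,-13,0 .433,-.4086,4.6,0
python3 - <<'E'
from fit import *
im,c=snap('wrist','w3.png')
for p in([.54,-.408,-.24],[.433,-.4086,.08]):
    try: print('wrist',*show(*fit(c,near(brown(im),c,p,.06),BL,p)))
    except Exception as e: print(e)
E
```

```text
tcp [ 0.5269 -0.3993  0.0993] yaw -13.73 [ 0.01  0.63  0.81  1.54 -0.48  1.18 -0.9 ] 11.75
.631,-.118,0,.016 [ 0.6325 -0.121 ] -0.69 0.835
.631,.054,0,.016 [0.6287 0.0553] -0.43 0.827
.542,-.408,-13,0 [ 0.5517 -0.393 ] -47.67 0.571
.433,-.4086,4.6,0 fail attempt to get argmax of an empty sequence
wrist [ 0.5389 -0.4088] -14.09 0.841
wrist [ 0.4305 -0.4088] 5.21 0.954
```

>>> step_arm([
  [0, 7, -8, -15, 0, 0, 0],
  [0, 7, -8, -60, 0, 0, 0],
  [0, 7, -8, -95, 0, 0, 0],
  [0, 7, -8, -95, 0, 0, 0],
  [1, 7, -8, -95, 0, 0, 0],
  [1, 7, -8, -95, 0, 0, 0],
  [1, 7, -8, -95, 0, 0, 0],
  [1, 7, -8, -95, 0, 0, 0],
  [1, 7, -8, -95, 0, 0, 0],
  [1, 7, -8, -95, 0, 0, 0],
])

```text
clock: 12.85
position: [0.5366, -0.4074, 0.0083]
ee_rot: [0.993, -0.118, 0.001, 0.0]
ft_force: [-1.3, 2.2, 8.3]
grip_width: 0.36
grasp_force: 60.8
```

>>> step_arm([
  [1, 0, 0, 45, 0, 0, 0],
  [1, 0, 0, 90, 0, 0, 0],
  [1, 10, 45, 90, 0, 0, 0.1],
  [1, 24, 92, 90, 0, 0, 0.233],
  [1, 40, 138, 90, 0, 0, 0.233],
  [1, 60, 183, 90, 0, 0, 0.233],
  [1, 75, 230, 90, 0, 0, 0.233],
  [1, 90, 277, 90, 0, 0, 0.233],
  [1, 90, 325, 90, 0, 0, 0.233],
  [1, 90, 365, 90, 0, 0, 0.233],
])

```text
clock: 13.85
position: [0.6259, -0.0386, 0.0969]
ee_rot: [1.0, -0.001, 0.0, -0.0]
ft_force: [-0.5, -0.8, -0.8]
grip_width: 0.36
grasp_force: 60.0
```

>>> step_arm([
  [1, 0, 40, 0, 0, 0, 0],
  [1, 0, 40, 0, 0, 0, 0],
  [1, 0, 40, -35, 0, 0, 0],
  [1, 0, 40, -62, 0, 0, 0],
  [1, 0, 40, -62, 0, 0, 0],
  [1, 0, 40, -62, 0, 0, 0],
])

```text
clock: 14.45
position: [0.6259, -0.0023, 0.0352]
ee_rot: [1.0, -0.002, 0.0, 0.0]
ft_force: [0.5, -1.0, 0.4]
grip_width: 0.36
grasp_force: 59.9
```

>>> step_arm([
  [1, 1, 0, -10, 0, 0, 0],
  [1, 1, 0, -10, 0, 0, 0],
  [0.52, 1, 0, -10, 0, 0, 0],
  [0.52, 1, 0, -10, 0, 0, 0],
  [0.52, 1, 0, -10, 0, 0, 0],
  [0.52, 1, 0, 35, 0, 0, 0],
  [0.52, 1, 0, 75, 0, 0, 0],
  [0, 0, -45, 80, 0, 0, 0],
  [0, 0, -90, 80, 0, 0, 0],
  [0, -10, -138, 80, 0, 0, 0],
])

```text
clock: 15.45
position: [0.6166, -0.1405, 0.1151]
ee_rot: [1.0, -0.001, 0.001, 0.0]
ft_force: [0.6, -0.5, 0.2]
grip_width: 0.961
grasp_force: 0.0
```

>>> step_arm([
  [0, -20, -45, 0, 0, 0, 0],
  [0, -40, -90, 0, 0, 0, 0],
  [0, -60, -135, 0, 0, 0, 0.05],
  [0, -90, -175, 0, 0, 0, 0.09],
  [0, -125, -210, 0, 0, 0, 0.09],
  [0, -165, -235, 0, 0, 0, 0.09],
  [0, -185, -265, 0, 0, 0, 0.09],
  [0, -185, -265, -20, 0, 0, 0.09],
  [0, -185, -265, -20, 0, 0, 0.09],
])

```text
clock: 16.35
position: [0.4291, -0.4048, 0.0928]
ee_rot: [0.999, 0.042, -0.001, -0.001]
ft_force: [0.3, 1.0, -0.1]
grip_width: 1.003
grasp_force: 0.0
```

```bash
python3 chk.py top4 .631,-.118,0,.016 .631,.054,0,.016 .631,-.003,0,.016;  python3 - <<'E'
from fit import *
im,c=snap('wrist','w4.png')
p=[.433,-.4086,.08]
print('wrist',*show(*fit(c,near(brown(im),c,p,.06),BL,p)))
E
```

```text
tcp [ 0.4291 -0.4048  0.0928] yaw 4.79 [ 0.04  0.48  0.81  1.75 -0.38  1.09 -0.51] 16.35
.631,-.118,0,.016 [ 0.6324 -0.1194] -1.45 0.796
.631,.054,0,.016 [0.631 0.054] 0.08 0.82
.631,-.003,0,.016 [ 0.6357 -0.0038] -0.43 0.804
wrist [ 0.4297 -0.409 ] 4.68 0.952
```

>>> step_arm([
  [0, 2, -4, -15, 0, 0, 0],
  [0, 2, -4, -55, 0, 0, 0],
  [0, 2, -4, -87, 0, 0, 0],
  [0, 2, -4, -87, 0, 0, 0],
  [1, 2, -4, -87, 0, 0, 0],
  [1, 2, -4, -87, 0, 0, 0],
  [1, 2, -4, -87, 0, 0, 0],
  [1, 2, -4, -87, 0, 0, 0],
  [1, 2, -4, -87, 0, 0, 0],
  [1, 2, -4, -87, 0, 0, 0],
])

```text
clock: 17.45
position: [0.4335, -0.4095, 0.0089]
ee_rot: [0.999, 0.043, 0.001, 0.001]
ft_force: [-1.4, 0.2, 6.9]
grip_width: 0.361
grasp_force: 60.8
```

>>> step_arm([
  [1, 0, 0, 45, 0, 0, 0],
  [1, 0, 0, 90, 0, 0, 0],
  [1, 40, 28, 90, 0, 0, -0.091],
  [1, 80, 56, 90, 0, 0, -0.091],
  [1, 120, 84, 90, 0, 0, -0.091],
  [1, 150, 120, 90, 0, 0, -0.091],
  [1, 180, 158, 90, 0, 0, -0.091],
  [1, 198, 202, 90, 0, 0, -0.091],
  [1, 198, 250, 90, 0, 0, -0.091],
  [1, 198, 298, 90, 0, 0, -0.091],
])

```text
clock: 18.45
position: [0.6309, -0.109, 0.0977]
ee_rot: [1.0, -0.002, 0.0, 0.0]
ft_force: [1.3, -0.3, -0.2]
grip_width: 0.357
grasp_force: 60.0
```

>>> step_arm([
  [1, 0, 48, 0, 0, 0, 0],
  [1, 0, 52, 0, 0, 0, 0],
  [1, 0, 52, -35, 0, 0, 0],
  [1, 0, 52, -62, 0, 0, 0],
  [1, 0, 52, -62, 0, 0, 0],
  [1, 0, 52, -62, 0, 0, 0],
])

```text
clock: 19.05
position: [0.6308, -0.0593, 0.0362]
ee_rot: [1.0, -0.003, 0.0, 0.0]
ft_force: [0.6, -0.0, -0.4]
grip_width: 0.356
grasp_force: 60.0
```

>>> step_arm([
  [1, 0, -2, -10, 0, 0, 0],
  [1, 0, -2, -10, 0, 0, 0],
  [0.52, 0, -2, -10, 0, 0, 0],
  [0.52, 0, -2, -10, 0, 0, 0],
  [0.52, 0, -2, -10, 0, 0, 0],
  [0.52, 0, -2, 35, 0, 0, 0],
  [0.52, 0, -2, 80, 0, 0, 0],
  [0.5, 0, 10, 120, 0, 0, 0],
  [0.5, 0, 55, 130, 0, 0, 0],
  [0.5, 0, 103, 135, 0, 0, 0],
])

```text
clock: 20.05
position: [0.6316, 0.0437, 0.173]
ee_rot: [1.0, -0.004, 0.002, -0.0]
ft_force: [0.7, 0.9, -0.7]
grip_width: 0.501
grasp_force: 0.0
```

>>> step_arm([
  [0.5, -25, 35, 50, 0, 0, 0.1],
  [0.5, -80, 118, 50, 0, 0, 0.19],
  [0.5, -80, 118, 50, 0, 0, 0.19],
  [0.5, -110, 180, 50, 0, 0, 0.19],
  [0.5, -130, 222, 50, 0, 0, 0.19],
  [0.5, -130, 222, 50, 0, 0, 0.19],
  [0.5, -130, 222, 50, 0, 0, 0.19],
  [0.5, -130, 222, 50, 0, 0, 0.19],
])

```text
clock: 20.85
position: [0.5006, 0.2662, 0.2205]
ee_rot: [0.996, 0.093, 0.0, 0.0]
ft_force: [0.2, -0.7, -1.0]
grip_width: 0.501
grasp_force: 0.0
```

```bash
python3 chk.py top5 .631,-.118,0,.016 .631,.054,0,.016 .631,-.003,0,.016 .631,-.061,0,.016;  python3 - <<'E'
from fit import *
im,c=snap('wrist','w5.png');save('w5.npz',c)
E
```

```text
tcp [0.5006 0.2662 0.2205] yaw 10.64 [-1.17  0.24  0.71  1.67 -0.16  1.29 -1.82] 20.85
.631,-.118,0,.016 [ 0.6327 -0.1188] -0.56 0.807
.631,.054,0,.016 [0.6289 0.0541] 0.08 0.832
.631,-.003,0,.016 [ 0.6357 -0.0038] -0.43 0.804
.631,-.061,0,.016 [ 0.6281 -0.0619] -0.46 0.808
```

View pics/w5.png

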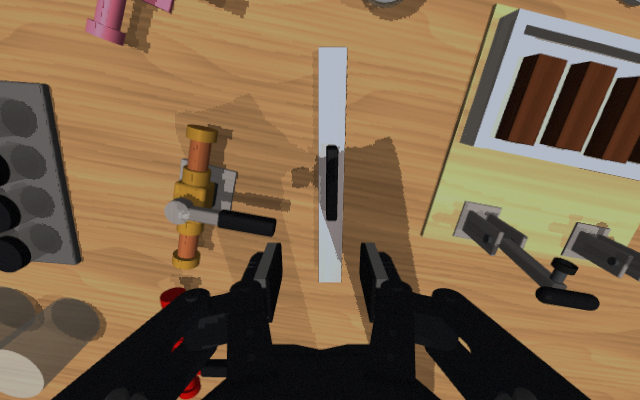

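The wrist view shows the straightedge between columns 319 and 347, rows 47 to 283, with its black rib from (332,146) to (331,220). The blanks lie flat in the mould. The brass valve's lever grip runs from (222,220) to (274,229).

Run:
```python
from fit import *
im=cv2.imread('pics/w5.png');c=load('w5.npz')
hsv=cv2.cvtColor(im,cv2.COLOR_BGR2HSV)
g=cv2.GaussianBlur(im[...,0].astype(float),(0,0),.8)
print('white corners->',px2w(c,[[319,47.5],[347,48],[319,282.5],[342,283]],.034).round(4).tolist())
m=(im.max(2)<60).astype(np.uint8);m[:140]=0;m[226:]=0;m[:,:322]=0;m[:,342:]=0
n,l,s,ce=cv2.connectedComponentsWithStats(m);i=1+np.argmax(s[1:,4]);ys,xs=np.where(l==i)
print('rib',s[i],cv2.minAreaRect(np.c_[xs,ys].astype(np.float32)))
# fit silhouette
b,gr,r=[im[...,k].astype(int) for k in range(3)]
w=((b>r*.85)&(b>70)).astype(np.uint8); w[:40]=0;w[292:]=0;w[:,:308]=0;w[:,355:]=0
h=cv2.convexHull(np.vstack(cv2.findContours(w,0,2)[0]));q=np.zeros_like(w);cv2.fillConvexPoly(q,h,1)
p=[.501,.255,np.radians(-79.3)];print('SE',*show(*fit(c,q,SE[:1],p,0,(.004,.004,.02))))
print('rib top pts',px2w(c,[[331.5,146],[331.5,220]],.066).round(4))
print('valve: hub,grip ends',px2w(c,[[179,212],[222,220],[275,229]],.085).round(4),'pipe',px2w(c,[[201,133],[186,259]],.05).round(4))
```

```text
white corners-> [[0.6342, 0.2913, 0.034], [0.639, 0.2628, 0.034], [0.3584, 0.2405, 0.034], [0.3632, 0.2104, 0.034]]
rib [326 146  12  75 864] ((331.5, 183.0), (74.0, 11.0), 90.0)
SE [0.5   0.252] -79.43 0.969
rib top pts [[0.5415 0.261  0.066 ]
 [0.4615 0.2452 0.066 ]]
valve: hub,grip ends [[0.4488 0.4041 0.085 ]
 [0.4481 0.3594 0.085 ]
 [0.4481 0.3037 0.085 ]] pipe [[0.5278 0.3996 0.05  ]
 [0.3717 0.4093 0.05  ]]
```

>>> step_arm([
  [0.5, 0, -14, -45, 0, 0, 0],
  [0.5, 0, -14, -95, 0, 0, 0],
  [0.5, 0, -14, -140, 0, 0, 0],
  [0.5, 0, -14, -170, 0, 0, 0],
  [0.5, 0, -14, -182, 0, 0, 0],
  [0.5, 0, -14, -182, 0, 0, 0],
  [1, 0, -14, -182, 0, 0, 0],
  [1, 0, -14, -182, 0, 0, 0],
  [1, 0, -14, -182, 0, 0, 0],
  [1, 0, -14, -182, 0, 0, 0],
], grip_force=80)

```text
clock: 21.95
position: [0.5019, 0.2529, 0.0402]
ee_rot: [0.996, 0.092, 0.001, -0.001]
ft_force: [-1.1, 0.3, 7.4]
grip_width: 0.126
grasp_force: 78.9
```

>>> step_arm([
  [1, 0, 0, 0, 0, 0, 0],
  [1, 0, 0, 0, 0, 0, 0],
])

```text
clock: 22.15
position: [0.5019, 0.2529, 0.0403]
ee_rot: [0.996, 0.092, 0.001, -0.001]
ft_force: [-0.5, -0.0, 7.5]
grip_width: 0.124
grasp_force: 78.9
```

>>> step_arm([
  [1, 0, 0, 40, 0, 0, 0],
  [1, 0, 0, 85, 0, 0, 0],
  [1, 0, 0, 130, 0, 0, 0],
  [1, 0, 0, 140, 0, 0, 0.12],
  [1, 0, 0, 140, 0, 0, 0.25],
  [1, 10, 0, 140, 0, 0, 0.38],
  [1, 20, 0, 140, 0, 0, 0.52],
  [1, 30, 0, 140, 0, 0, 0.66],
  [1, 40, 0, 140, 0, 0, 0.8],
  [1, 50, 0, 140, 0, 0, 0.93],
])

```text
clock: 23.15
position: [0.5508, 0.2521, 0.1787]
ee_rot: [0.847, 0.531, 0.0, -0.0]
ft_force: [0.5, 0.4, -2.9]
grip_width: 0.123
grasp_force: 79.4
```

>>> step_arm([
  [1, 0, 0, 0, 0, 0, 0.13],
  [1, 0, 0, 0, 0, 0, 0.27],
  [1, 0, -30, 0, 0, 0, 0.41],
  [1, 0, -75, 0, 0, 0, 0.449],
  [1, 0, -120, 0, 0, 0, 0.449],
  [1, 0, -165, 0, 0, 0, 0.449],
  [1, 0, -210, 0, 0, 0, 0.449],
  [1, 0, -250, 0, 0, 0, 0.449],
  [1, 0, -285, 0, 0, 0, 0.449],
  [1, 0, -285, 0, 0, 0, 0.449],
])

```text
clock: 24.15
position: [0.55, -0.0393, 0.1792]
ee_rot: [0.712, 0.702, -0.0, 0.001]
ft_force: [-0.1, 0.1, -3.4]
grip_width: 0.122
grasp_force: 79.3
```

```bash
python3 chk.py top6
python3 - <<'E'
from h import *
o=manip.get_obs();print(o['ft_force'],o['grip_width'],o['grasp_force']);im,c=snap('wrist','w6.png');save('w6.npz',c)
E
```

```text
tcp [ 0.55   -0.0393  0.1792] yaw 89.13 [-0.58  0.23  0.66  1.76 -0.15  1.2   0.1 ] 24.15
[ 0.8257493   0.81496238 -3.54973436] 0.12656541520451364 79.33703541755676
```

View pics/w6.png

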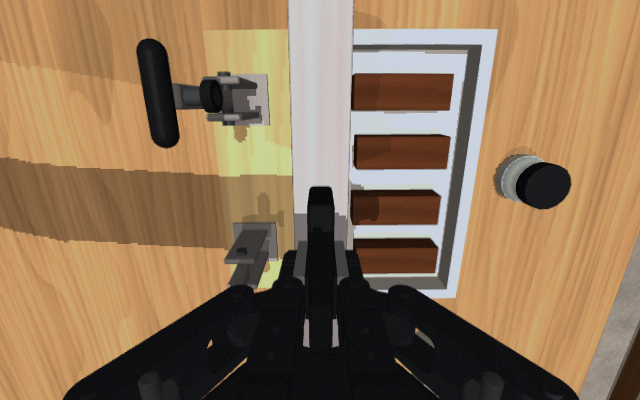

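The wrist view shows the straightedge held across columns 290–352, level and parallel to the mould front. All four blanks lie flat in the mould at (403,92), (401,152), (396,207) and (390,255), and the right-hand columns of the picture (back wall) are clear. I lower it just in front of the face.

>>> step_arm([
  [1, -4, 8, 0, 0, 0, 0.008],
  [1, -4, 8, -40, 0, 0, 0.008],
  [1, -4, 8, -80, 0, 0, 0.008],
  [1, -4, 8, -110, 0, 0, 0.008],
  [1, -4, 8, -120, 0, 0, 0.008],
  [1, -4, 8, -126, 0, 0, 0.008],
  [1, -4, 8, -129, 0, 0, 0.008],
  [1, -4, 8, -129, 0, 0, 0.008],
  [1, -4, 8, -129, 0, 0, 0.008],
])

```text
clock: 25.15
position: [0.5475, -0.0247, 0.0505]
ee_rot: [0.707, 0.708, 0.001, 0.001]
ft_force: [0.4, -0.8, -3.9]
grip_width: 0.122
grasp_force: 79.3
```

>>> step_arm([
  [1, 1, 0, 0, 0, 0, 0],
  [1, 2, 0, 0, 0, 0, 0],
  [1, 3, 0, 0, 0, 0, 0],
  [1, 3, 0, 0, 0, 0, 0],
])

```text
clock: 25.55
position: [0.5498, -0.0248, 0.0494]
ee_rot: [0.707, 0.707, 0.0, 0.0]
ft_force: [0.3, -0.0, -3.4]
grip_width: 0.125
grasp_force: 79.3
```

>>> step_arm([
  [1, 0, -3, 0, 0, 0, -0.007],
  [1, 0, -6, 0, 0, 0, -0.007],
  [1, 0, -6, 0, 0, 0, -0.007],
  [1, 1, -6, 0, 0, 0, -0.007],
  [1, 2, -6, 0, 0, 0, -0.007],
  [1, 3, -6, 0, 0, 0, -0.007],
  [1, 3, -6, 0, 0, 0, -0.007],
])

```text
clock: 26.25
position: [0.5526, -0.0307, 0.0492]
ee_rot: [0.709, 0.705, -0.0, -0.0]
ft_force: [-0.1, -0.0, -3.8]
grip_width: 0.121
grasp_force: 79.5
```

>>> step_arm([
  [1, 1, 0, 0, 0, 0, 0],
  [1, 2, 0, 0, 0, 0, 0],
  [1, 2, 0, 0, 0, 0, 0],
])

```text
clock: 26.55
position: [0.5528, -0.0307, 0.0487]
ee_rot: [0.709, 0.705, -0.001, -0.002]
ft_force: [-7.5, 1.0, 0.0]
grip_width: 0.121
grasp_force: 80.0
```

```bash
python3 chk.py top7;python3 - <<'E'
from h import *
o=manip.get_obs();print(o['ft_force'],o['torque']);im,c=snap('wrist','w7.png');save('w7.npz',c)
im,c=snap('scene','s7.png')
E
```

```text
tcp [ 0.5528 -0.0307  0.0487] yaw 89.66 [-0.53  0.4   0.6   1.87 -0.27  0.96  0.19] 26.55
[-7.56343585 -0.13925314  0.36237902] [0.10375926 1.80954285 0.10838558]
```

View pics/w7.png

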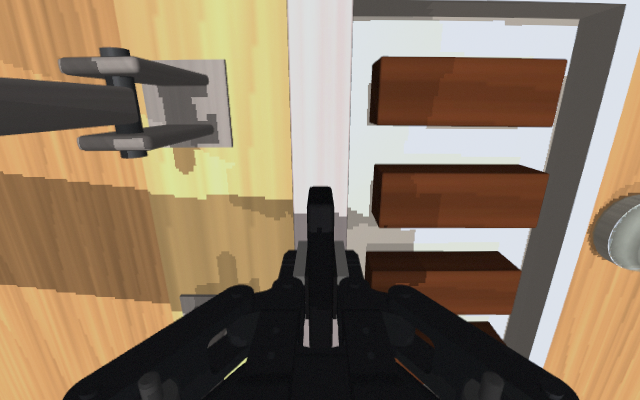

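>>> step_arm([
  [1, 0, 0, -2, 0, 0, 0],
  [1, 0, 0, -2, 0, 0, 0],
  [0.65, 0, 0, -1, 0, 0, 0],
  [0.65, 0, 0, -1, 0, 0, 0],
  [0.65, 0, 0, 0, 0, 0, 0],
  [0.65, 0, 0, 30, 0, 0, 0],
  [0.65, 0, 0, 80, 0, 0, 0],
  [0.65, 0, 0, 130, 0, 0, 0],
  [0.65, 0, 0, 180, 0, 0, 0],
  [0.65, 0, 0, 220, 0, 0, 0],
])

```text
clock: 27.7
position: [0.5551, -0.0311, 0.2727]
ee_rot: [0.709, 0.705, 0.001, 0.001]
ft_force: [0.0, -0.4, -0.5]
grip_width: 0.351
grasp_force: 0.0
```

>>> step_arm([
  [0.65, 0, 0, 60, 0, 0, 0],
  [0.65, 0, 0, 60, 0, 0, 0],
  [0.65, 0, 0, 60, 0, 0, 0],
])

```text
clock: 28.0
position: [0.5556, -0.031, 0.3311]
ee_rot: [0.709, 0.705, 0.002, 0.001]
ft_force: [0.2, 0.6, -0.7]
grip_width: 0.35
grasp_force: 0.0
```

```bash
python3 chk.py top8;python3 - <<'E'
from h import *
im,c=snap('wrist','w8.png');save('w8.npz',c)
E
```

```text
tcp [ 0.5556 -0.031   0.3311] yaw 89.65 [-0.62  0.15  0.68  1.51 -0.09  1.51  0.05] 28.0
```

View pics/w8.png

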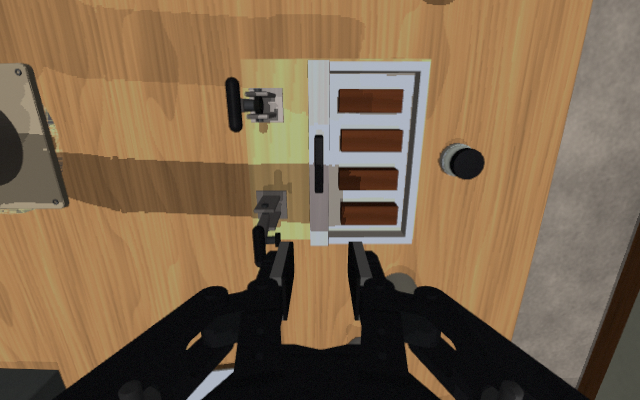

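The straightedge sits flush along the front: column 318, rows 60–245, against the mould's outer walls at rows 61–243. The four blanks lie flat inside, and the clamp handles are at (234,104) and (260,245). Now the left clamp: I go behind it with closed fingers.

>>> step_arm([
  [1, -45, 27, 0, 0, 0, 0],
  [1, -88, 54, 0, 0, 0, 0],
  [1, -131, 79, 0, 0, 0, 0],
  [1, -131, 79, -20, 0, 0, 0],
  [1, -131, 79, -65, 0, 0, 0],
  [1, -131, 79, -110, 0, 0, 0],
  [1, -131, 79, -155, 0, 0, 0],
  [1, -131, 79, -196, 0, 0, 0],
  [1, -131, 79, -196, 0, 0, 0],
  [1, -131, 79, -196, 0, 0, 0],
])

```text
clock: 29.1
position: [0.4229, 0.0479, 0.1332]
ee_rot: [0.709, 0.705, -0.001, -0.0]
ft_force: [1.2, 0.1, 1.0]
grip_width: -0.002
grasp_force: 0.0
```

Run:
```python
from h import *
o=manip.get_obs();print(o['position'],o['ft_force'])
im,c=snap('scene','s9.png')
cv2.imwrite('pics/s9c.png',cv2.resize(im[120:300,200:460],None,fx=2.5,fy=2.5))
```

```text
[0.4229485  0.04786784 0.13316232] [1.21266464 0.12743131 0.96744368]
```

View pics/s9c.png

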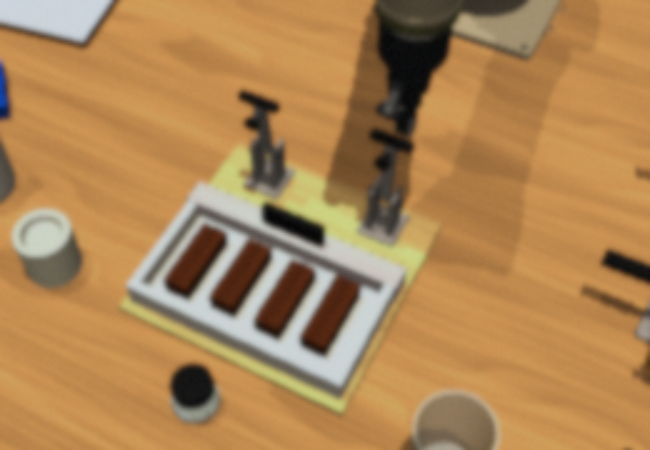

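The scene crop shows the closed fingers behind the left clamp handle at (390,140), with the straightedge closing the mould front and the four blanks inside. I push the clamp forward.

>>> step_arm([
  [1, 12, 0, 0, 0, 0, 0],
  [1, 24, 0, 0, 0, 0, 0],
  [1, 36, 0, 0, 0, 0, 0],
  [1, 45, 0, 0, 0, 0, 0],
  [1, 54, 0, -2, 0, 0, 0],
  [1, 63, 0, -4, 0, 0, 0],
  [1, 72, 0, -6, 0, 0, 0],
  [1, 78, 0, -8, 0, 0, 0],
  [1, 78, 0, -8, 0, 0, 0],
])

```text
clock: 30.05
position: [0.5023, 0.0479, 0.1249]
ee_rot: [0.709, 0.705, -0.0, 0.0]
ft_force: [-0.7, 0.3, 0.3]
grip_width: 0.003
grasp_force: 0.0
```

Run:
```python
from h import *
im,c=snap('scene','s10.png')
cv2.imwrite('pics/s10c.png',cv2.resize(im[140:250,270:400],None,fx=4,fy=4))
```

```text
(no output)
```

View pics/s10c.png

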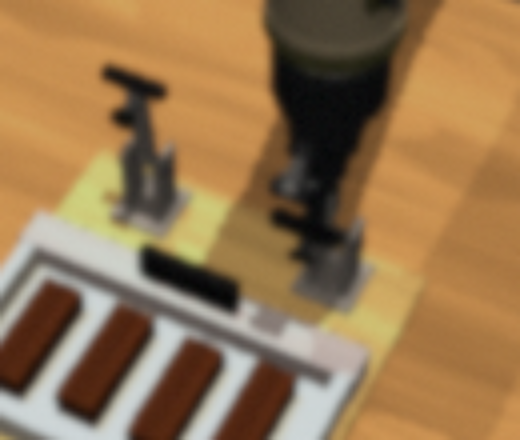

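The clamp arm now leans forward, with its handle at about (305,228) in the crop and the fingers behind it. Next I lift, move over the handle and press it down along its arc.

>>> step_arm([
  [1, -4, 0, 30, 0, 0, 0],
  [1, -4, 0, 65, 0, 0, 0],
  [1, 33, 0, 65, 0, 0, 0],
  [1, 36, 0, 45, 0, 0, 0],
  [1, 40, 0, 28, 0, 0, 0],
  [1, 45, 0, 10, 0, 0, 0],
  [1, 50, 0, -8, 0, 0, 0],
  [1, 54, 0, -24, 0, 0, 0],
  [1, 57, 0, -36, 0, 0, 0],
  [1, 58, 0, -44, 0, 0, 0],
])

```text
clock: 31.1
position: [0.577, 0.0484, 0.0904]
ee_rot: [0.709, 0.705, 0.015, 0.013]
ft_force: [53.3, 0.6, 15.0]
grip_width: -0.004
grasp_force: 26.0
```

>>> step_arm([
  [1, 1, 0, -4, 0, 0, 0],
  [1, 1, 0, -6, 0, 0, 0],
  [1, 1, 0, -6, 0, 0, 0],
])

```text
clock: 31.4
position: [0.5785, 0.0486, 0.0848]
ee_rot: [0.709, 0.705, 0.015, 0.013]
ft_force: [53.1, -0.7, 9.1]
grip_width: 0.003
grasp_force: 25.9
```

Force x reads +53 N, so the fingers have slipped down in front of the handle. I back off forward and up, then look.

>>> step_arm([
  [1, 10, 0, 0, 0, 0, 0],
  [1, 20, 0, 2, 0, 0, 0],
  [1, 25, 0, 10, 0, 0, 0],
  [1, 25, 0, 40, 0, 0, 0],
  [1, 25, 0, 80, 0, 0, 0],
  [1, 25, 0, 110, 0, 0, 0],
  [1, 25, 60, 110, 0, 0, 0],
  [1, 25, 60, 110, 0, 0, 0],
  [1, 25, 60, 110, 0, 0, 0],
])

```text
clock: 32.3
position: [0.5847, 0.111, 0.185]
ee_rot: [0.708, 0.707, -0.0, -0.001]
ft_force: [-0.8, 0.2, -0.7]
grip_width: -0.002
grasp_force: 0.0
```

Run:
```python
from h import *
o=manip.get_obs();print(o['position'],o['ft_force'])
im,c=snap('scene','s11.png');save('s11.npz',c)
a=cv2.resize(im[140:250,270:400],None,fx=3,fy=3)
im2,c=snap('top','top11.png');save('top11.npz',c)
b=cv2.resize(im2[125:215,275:380],None,fx=3.67,fy=3.67)[:330]
cv2.imwrite('pics/c11.png',np.hstack([a,b]))
```

```text
[0.58465754 0.11104123 0.18499704] [-0.80576305  0.16786546 -0.6943143 ]
```

View pics/c11.png

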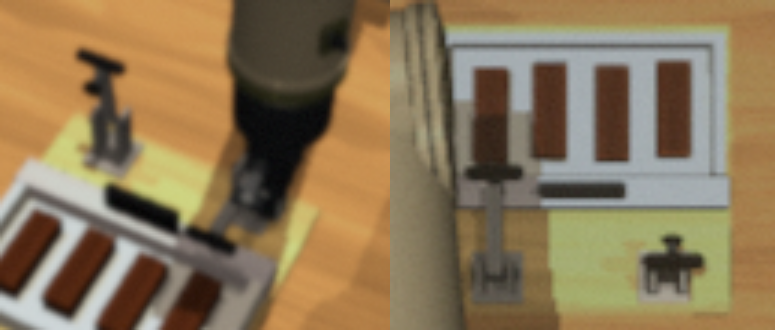

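The crops show the left clamp nearly level: its handle is at (494,172) in the right-hand crop, over the straightedge, which hasn't moved. The right clamp is still upright. I'll measure the remaining angle numerically.

```bash
cat > cl.py <<'E'
from fit import *
def dark(im,box,t=60):
    x0,x1,y0,y1=box; m=np.zeros(im.shape[:2],np.uint8); m[y0:y1,x0:x1]=im[y0:y1,x0:x1].max(2)<t
    n,l,s,ce=cv2.connectedComponentsWithStats(m)
    return [(s[i,:].tolist(),ce[i].round(2).tolist()) for i in range(1,n) if s[i,4]>8]
def pred(c,y,ths):
    return {t:w2px(c,[.472+.095*np.cos(t),y,.068+.095*np.sin(t)])[0].round(1).tolist() for t in ths}
E
python3 - <<'E'
from cl import *
im=cv2.imread('pics/top11.png');c=load('top11.npz')
print(dark(im,(292,315,160,180)),pred(c,.048,(0,.1,.2,.3,.4)), px2w(c,[[303.5,171.9]],.07))
im=cv2.imread('pics/s11.png');c=load('s11.npz')
print(dark(im,(325,355,205,235),45),pred(c,.048,(0,.1,.2,.3,.4)))
E
```

```text
[([296, 160, 15, 15, 130], [302.45, 167.71])] {0: [303.3, 172.8], 0.1: [303.2, 172.7], 0.2: [303.1, 172.9], 0.3: [303.0, 173.3], 0.4: [302.9, 174.1]} [[0.56999228 0.04737561 0.07      ]]
[([325, 210, 4, 7, 23], [326.43, 213.35]), ([333, 216, 15, 8, 51], [340.27, 219.69])] {0: [339.6, 222.3], 0.1: [339.7, 220.3], 0.2: [340.0, 218.1], 0.3: [340.4, 215.6], 0.4: [341.0, 212.9]}
```

>>> step_arm([
  [1, -25, -63, 0, 0, 0, 0],
  [1, -25, -63, 0, 0, 0, 0],
  [1, -25, -63, 0, 0, 0, 0],
  [1, -25, -63, -40, 0, 0, 0],
  [1, -25, -63, -75, 0, 0, 0],
  [1, -25, -63, -90, 0, 0, 0],
  [1, -25, -63, -98, 0, 0, 0],
  [1, -25, -63, -98, 0, 0, 0],
])

```text
clock: 33.2
position: [0.5607, 0.0449, 0.0872]
ee_rot: [0.709, 0.705, -0.0, -0.0]
ft_force: [-0.1, 0.5, 0.0]
grip_width: 0.002
grasp_force: 0.0
```

>>> step_arm([
  [1, -1, 3, -4, 0, 0, 0],
  [1, -1, 3, -8, 0, 0, 0],
  [1, -1, 3, -11, 0, 0, 0],
  [1, -1, 3, -11, 0, 0, 0],
])

```text
clock: 33.6
position: [0.5596, 0.0483, 0.0763]
ee_rot: [0.709, 0.705, 0.0, -0.0]
ft_force: [-0.5, -0.5, 0.7]
grip_width: 0.002
grasp_force: 0.0
```

>>> step_arm([
  [1, 0, 0, -1, 0, 0, 0],
  [1, 0, 0, -2, 0, 0, 0],
  [1, 0, 0, -3, 0, 0, 0],
  [1, 0, 0, -3, 0, 0, 0],
  [1, 0, 0, -3, 0, 0, 0],
])

```text
clock: 34.1
position: [0.56, 0.0483, 0.0742]
ee_rot: [0.709, 0.705, 0.001, -0.0]
ft_force: [-3.8, -0.1, 10.1]
grip_width: -0.002
grasp_force: 5.6
```

The contact height of 0.0745 m with 10 N matches the level handle's top (0.075 m), so the left clamp is fully down. Now the right clamp.

>>> step_arm([
  [1, 0, 0, 45, 0, 0, 0],
  [1, 0, 0, 95, 0, 0, 0],
  [1, 0, 0, 145, 0, 0, 0],
  [1, -20, -20, 185, 0, 0, 0],
  [1, -50, -55, 190, 0, 0, 0],
  [1, -80, -90, 190, 0, 0, 0],
  [1, -110, -125, 190, 0, 0, 0],
  [1, -137, -160, 190, 0, 0, 0],
  [1, -137, -160, 190, 0, 0, 0],
  [1, -137, -160, 190, 0, 0, 0],
])

```text
clock: 35.1
position: [0.4223, -0.1124, 0.2635]
ee_rot: [0.71, 0.704, 0.001, -0.0]
ft_force: [-0.5, 0.3, 0.4]
grip_width: 0.0
grasp_force: 0.0
```

>>> step_arm([
  [1, 0, 0, -45, 0, 0, 0],
  [1, 0, 0, -90, 0, 0, 0],
  [1, 0, 0, -130, 0, 0, 0],
  [1, 0, 0, -130, 0, 0, 0],
  [1, 0, 0, -130, 0, 0, 0],
])

```text
clock: 35.6
position: [0.4229, -0.1116, 0.134]
ee_rot: [0.709, 0.705, -0.001, 0.0]
ft_force: [0.8, 0.3, 0.9]
grip_width: -0.002
grasp_force: 0.0
```

>>> step_arm([
  [1, 15, 0, 0, 0, 0, 0],
  [1, 30, 0, 0, 0, 0, 0],
  [1, 42, 0, 0, 0, 0, 0],
  [1, 52, 0, -2, 0, 0, 0],
  [1, 60, 0, -5, 0, 0, 0],
  [1, 68, 0, -8, 0, 0, 0],
  [1, 76, 0, -11, 0, 0, 0],
  [1, 82, 0, -14, 0, 0, 0],
  [1, 82, 0, -14, 0, 0, 0],
])

```text
clock: 36.5
position: [0.505, -0.1118, 0.1189]
ee_rot: [0.709, 0.705, -0.0, 0.0]
ft_force: [0.2, 0.1, -1.0]
grip_width: 0.002
grasp_force: 0.0
```

Run:
```python
from cl import *
o=manip.get_obs();print(o['position'],o['ft_force'])
im,c=snap('scene','s12.png');save('s12.npz',c)
print(dark(im,(290,330,165,215),45),pred(c,-.112,(0,.2,.5,.6,.7,.8,.9,1.,1.1,1.2)))
```

```text
[ 0.50503519 -0.11181864  0.11888954] [ 0.20784244  0.14823669 -1.00038189]
[([290, 165, 14, 22, 182], [296.69, 173.45]), ([306, 203, 23, 12, 130], [316.45, 209.05])] {0: [290.6, 201.9], 0.2: [290.4, 197.6], 0.5: [291.3, 189.6], 0.6: [291.9, 186.6], 0.7: [292.7, 183.5], 0.8: [293.7, 180.4], 0.9: [294.8, 177.3], 1.0: [296.0, 174.1], 1.1: [297.3, 171.1], 1.2: [298.7, 168.1]}
```

>>> step_arm([
  [1, -5, 0, 30, 0, 0, 0],
  [1, -5, 0, 58, 0, 0, 0],
  [1, 14, 0, 58, 0, 0, 0],
  [1, 14, 0, 45, 0, 0, 0],
  [1, 18, 0, 30, 0, 0, 0],
  [1, 24, 0, 20, 0, 0, 0],
  [1, 31, 0, 9, 0, 0, 0],
  [1, 31, 0, 9, 0, 0, 0],
])

```text
clock: 37.35
position: [0.5349, -0.1117, 0.1265]
ee_rot: [0.709, 0.705, -0.001, -0.001]
ft_force: [-0.3, 0.3, 0.4]
grip_width: -0.002
grasp_force: 0.0
```

>>> step_arm([
  [1, 7, 0, -10, 0, 0, 0],
  [1, 12, 0, -20, 0, 0, 0],
  [1, 17, 0, -30, 0, 0, 0],
  [1, 20, 0, -38, 0, 0, 0],
  [1, 22, 0, -46, 0, 0, 0],
  [1, 22, 0, -46, 0, 0, 0],
])

```text
clock: 37.95
position: [0.5575, -0.1116, 0.0812]
ee_rot: [0.709, 0.705, -0.0, -0.0]
ft_force: [0.0, 0.7, 0.3]
grip_width: -0.001
grasp_force: 0.0
```

>>> step_arm([
  [1, 2, 0, -3, 0, 0, 0],
  [1, 2, 0, -6, 0, 0, 0],
  [1, 2, 0, -8, 0, 0, 0],
  [1, 2, 0, -9, 0, 0, 0],
  [1, 2, 0, -10, 0, 0, 0],
  [1, 2, 0, -10, 0, 0, 0],
])

```text
clock: 38.55
position: [0.5606, -0.1119, 0.0742]
ee_rot: [0.709, 0.705, 0.001, 0.0]
ft_force: [-6.2, 2.9, 20.6]
grip_width: 0.002
grasp_force: 9.8
```

The right clamp also reached 0.0742 m with 20 N, so it is fully down. I rise and go to the valve.

>>> step_arm([
  [1, 0, 0, 45, 0, 0, 0],
  [1, 0, 0, 95, 0, 0, 0],
  [1, 0, 0, 145, 0, 0, 0],
  [1, 0, 0, 195, 0, 0, 0],
  [1, 0, 20, 235, 0, 0, 0],
  [1, 0, 60, 245, 0, 0, 0],
  [0.5, -10, 100, 245, 0, 0, 0],
  [0.5, -10, 100, 245, 0, 0, 0],
  [0.5, -10, 100, 245, 0, 0, 0],
])

```text
clock: 39.45
position: [0.5495, -0.0107, 0.3173]
ee_rot: [0.708, 0.706, 0.0, -0.0]
ft_force: [1.1, -1.5, -0.3]
grip_width: 0.496
grasp_force: 0.0
```

```bash
python3 chk.py top13
python3 - <<'E'
from h import *
im,c=snap('wrist','w13.png');save('w13.npz',c)
E
```

```text
tcp [ 0.5495 -0.0107  0.3173] yaw 89.8 [-0.78  0.15  0.82  1.56 -0.11  1.48  0.03] 39.45
```

>>> step_arm([
  [0.5, -15, 45, -10, 0, 0, 0],
  [0.5, -30, 90, -10, 0, 0, 0],
  [0.5, -45, 135, -10, 0, 0, 0],
  [0.5, -60, 180, -10, 0, 0, 0],
  [0.5, -75, 225, -10, 0, 0, 0],
  [0.5, -90, 270, -10, 0, 0, 0],
  [0.5, -98, 312, -10, 0, 0, 0],
  [0.5, -98, 312, -10, 0, 0, 0],
  [0.5, -98, 312, -10, 0, 0, 0],
])

```text
clock: 40.45
position: [0.4521, 0.2996, 0.3068]
ee_rot: [0.709, 0.705, -0.001, 0.0]
ft_force: [1.0, -1.2, 0.2]
grip_width: 0.501
grasp_force: 0.0
```

Run:
```python
from h import *
o=manip.get_obs();print(o['position'],o['joint_pos'].round(2))
im,c=snap('wrist','w14.png');save('w14.npz',c)
a=cv2.imread('pics/w13.png'); 
cv2.imwrite('pics/c14.png',np.vstack([cv2.resize(a[:300],(640,300)),im[:300]]))
```

```text
[0.45214843 0.29958741 0.30679304] [-1.17  0.12  0.55  1.59 -0.06  1.46 -0.62]
```

View pics/c14.png

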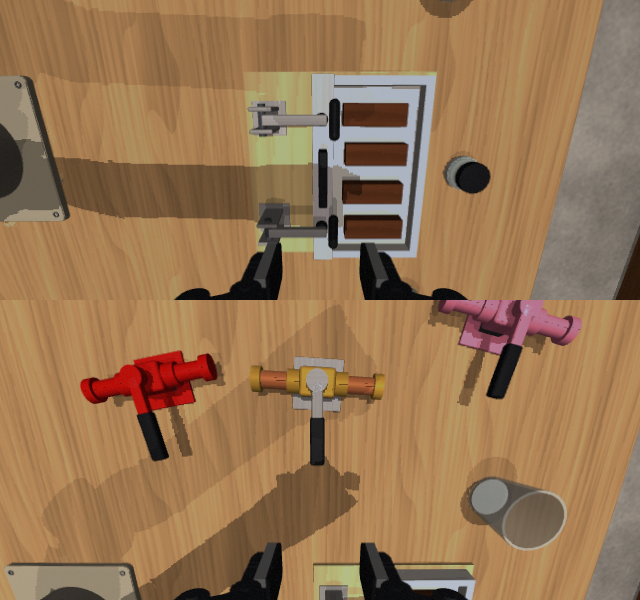

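The upper half shows both clamps level over the straightedge, with handles at (334,119) and (332,231). The straightedge is flush from (322,74) to (323,258) and the four blanks are in place. The lower half shows the brass valve: hub at (317,378), black grip from (317,418) to (317,463), copper pipe from (257,378) to (378,386).

```bash
cat > valve.py <<'E'
from fit import *
def valve(n,zs=(.05,.078)):
    im=cv2.imread(f'pics/{n}.png');c=load(n+'.npz');hsv=cv2.cvtColor(im,cv2.COLOR_BGR2HSV)
    x0,x1,y0,y1=[int(v) for v in ROI]
    g=np.zeros(im.shape[:2],np.uint8); g[y0:y1,x0:x1]=cv2.inRange(hsv,(20,170,100),(28,255,255))[y0:y1,x0:x1]>0
    num,l,s,ce=cv2.connectedComponentsWithStats(g)
    print([(s[i,:].tolist(),ce[i].round(1).tolist()) for i in range(1,num) if s[i,4]>25])
    k=np.zeros_like(g);k[y0:y1,x0:x1]=im[y0:y1,x0:x1].max(2)<50
    num,l,s,ce=cv2.connectedComponentsWithStats(k);i=1+np.argmax(s[1:,4]);ys,xs=np.where(l==i)
    r=cv2.minAreaRect(np.c_[xs,ys].astype(np.float32));print('grip',s[i].tolist(),r)
    B=px2w(c,cv2.boxPoints(r),.085);e=[B[(j+1)%4]-B[j] for j in(0,1)];print('grip ctr',B.mean(0).round(4),[(np.linalg.norm(v).round(4),np.degrees(np.arctan2(v[1],v[0])).round(1)) for v in e])
    return c
ROI=(240,400,50,175)
if __name__=='__main__':
    c=valve('w14'); print('ends',px2w(c,[[257,78],[378,86]],.045).round(4),'hub',px2w(c,[[317,78]],.085).round(4))
E
python3 valve.py
python3 - <<'E'
from cl import *
c=load('w13.npz')
print('SE ends',px2w(c,[[322.5,73.5],[323,259]],.042).round(4),'mould outer', px2w(c,[[385,72.5],[380,256.5]],.042).round(4))
print(pred(c,.048,(0,.1,.2)),pred(c,-.112,(0,.1,.2)))
E
```

```text
[([302, 68, 10, 26, 123], [304.5, 79.6]), ([323, 70, 11, 25, 156], [329.1, 82.1]), ([287, 78, 13, 3, 26], [293.2, 79.3]), ([335, 81, 13, 3, 26], [340.7, 82.4]), ([374, 81, 10, 9, 73], [379.2, 84.9])]
grip [310, 118, 14, 47, 640] ((316.5, 141.0), (46.0, 13.0), 90.0)
grip ctr [0.4469 0.335  0.085 ] [(np.float64(0.0158), np.float64(-0.4)), (np.float64(0.0568), np.float64(-90.2))]
ends [[0.3697 0.4127 0.045 ]
 [0.5277 0.4019 0.045 ]] hub [[0.4482 0.4087 0.085 ]]
SE ends [[ 0.5525  0.1074  0.042 ]
 [ 0.5522 -0.1722  0.042 ]] mould outer [[ 0.6362  0.1083  0.042 ]
 [ 0.645  -0.1682  0.042 ]]
{0: [333.9, 120.1], 0.1: [333.8, 120.5], 0.2: [333.0, 120.9]} {0: [333.0, 231.8], 0.1: [333.0, 234.5], 0.2: [332.2, 237.4]}
```

>>> step_arm([
  [0.5, -5, 35, -20, 0, 0, 0],
  [0.5, -5, 35, -65, 0, 0, 0],
  [0.5, -5, 35, -115, 0, 0, 0],
  [0.5, -5, 35, -165, 0, 0, 0],
  [0.5, -5, 35, -210, 0, 0, 0],
  [0.5, -5, 35, -235, 0, 0, 0],
  [0.5, -5, 35, -247, 0, 0, 0],
  [0.5, -5, 35, -247, 0, 0, 0],
], grip_force=30)

```text
clock: 41.3
position: [0.4471, 0.3334, 0.0596]
ee_rot: [0.71, 0.704, -0.001, 0.0]
ft_force: [-0.4, 0.8, 0.3]
grip_width: 0.498
grasp_force: 0.0
```

>>> step_arm([
  [1, 0, 0, 0, 0, 0, 0],
  [1, 0, 0, 0, 0, 0, 0],
  [1, 0, 0, 0, 0, 0, 0],
  [1, 0, 0, 0, 0, 0, 0],
  [1, 0, 0, 0, 0, 0, 0],
])

```text
clock: 41.8
position: [0.4478, 0.3356, 0.0621]
ee_rot: [0.709, 0.705, 0.001, 0.0]
ft_force: [0.6, -2.1, 7.2]
grip_width: 0.204
grasp_force: 34.1
```

>>> step_arm([
  [1, 9, 0.6, 0, 0, 0, 0.122],
  [1, 18, 2.2, 0, 0, 0, 0.244],
  [1, 26.7, 4.9, 0, 0, 0, 0.367],
  [1, 35, 8.7, 0, 0, 0, 0.489],
  [1, 42.7, 13.5, 0, 0, 0, 0.611],
  [1, 49.9, 19.1, 0, 0, 0, 0.733],
  [1, 49.9, 19.1, 0, 0, 0, 0.733],
  [1, 49.9, 19.1, 0, 0, 0, 0.733],
])

```text
clock: 42.6
position: [0.4968, 0.3544, 0.0621]
ee_rot: [0.409, 0.913, 0.0, 0.0]
ft_force: [-5.1, -5.0, 11.6]
grip_width: 0.202
grasp_force: 35.2
```

Run:
```python
from h import *
o=manip.get_obs();r=R.from_quat(o['ee_rot']).as_matrix();p=o['position'];print(p,'tool a',np.degrees(np.arctan2(r[1,0],r[0,0]))-90,'geom a',np.degrees(np.arctan2(p[0]-.448,.409-p[1])),o['ft_force'],o['grip_width'])
```

```text
[0.49682718 0.35438239 0.062104  ] tool a 41.72700648833998 geom a 41.79615233378879 [-5.12583287 -5.03345627 11.59762573] 0.20217556508446372
```

>>> step_arm([
  [0.5, 0, 0, 0, 0, 0, 0],
  [0.5, 0, 0, 0, 0, 0, 0],
  [0.5, 0, 0, 0, 0, 0, 0],
  [0.5, 0, 0, 45, 0, 0, 0],
  [0.5, 0, 0, 95, 0, 0, 0],
  [0.5, 0, 0, 145, 0, 0, -0.1],
  [0.5, -15, -15, 195, 0, 0, -0.25],
  [0.5, -30, -35, 235, 0, 0, -0.4],
  [0.5, -44, -54, 245, 0, 0, -0.55],
  [0.5, -44, -54, 245, 0, 0, -0.7],
])

```text
clock: 43.6
position: [0.4529, 0.2985, 0.3087]
ee_rot: [0.7, 0.714, 0.003, -0.0]
ft_force: [0.6, 0.2, -0.6]
grip_width: 0.497
grasp_force: 0.0
```

>>> step_arm([
  [0.5, 0, 0, 0, 0, 0, 0],
  [0.5, 0, 0, 0, 0, 0, 0],
])

```text
clock: 43.8
position: [0.4523, 0.3006, 0.305]
ee_rot: [0.696, 0.718, -0.0, -0.0]
ft_force: [-0.2, -0.2, 0.2]
grip_width: 0.501
grasp_force: 0.0
```

Run:
```python
from h import *
o=manip.get_obs();print(o['position'],o['ft_force'])
im,c=snap('wrist','w15.png');save('w15.npz',c); t,ct=snap('top','top15.png');save('top15.npz',ct)
a=cv2.resize(im[30:200,230:430],None,fx=4,fy=4)[:330*1];a=cv2.resize(im[40:190,240:400],None,fx=3.9,fy=3.9)
cv2.imwrite('pics/c15.png',a); print(a.shape)
```

```text
[0.45231619 0.30059469 0.30495601] [-0.22429951 -0.16496386  0.21299351]
(585, 624, 3)
```

View pics/c15.png

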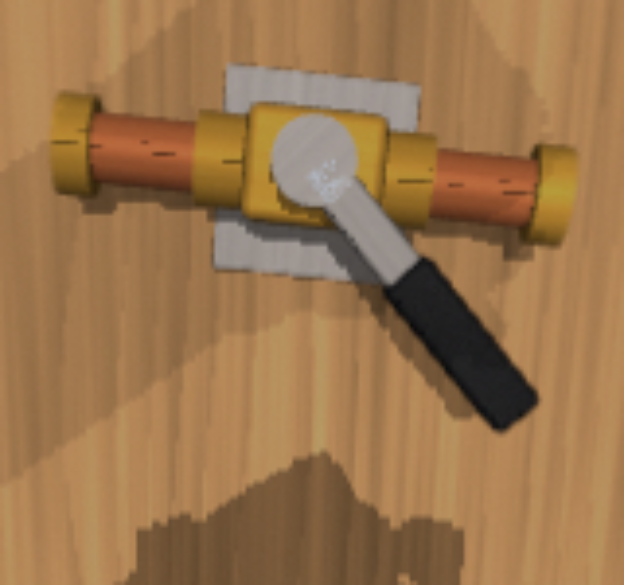

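The crop shows the pipe axis from (76,144) to (555,195) and the lever grip from (406,275) to (518,415). That is 6.1° against 51.3°, so the lever stands about 45° from the pipe, half open. The robot is clear of everything, so I hand in.

```bash
python3 -c "
from workcell import manip
print(manip.hand_in())"
```

```text
the job is handed in; nothing more can be done
None
```

I handed the job in at about 44 s: four blanks flat in the mould, straightedge flush and centred within about 2 mm, both clamps fully down, valve lever at about 45°; one slip on the left clamp put 53 N on the wrist, but nothing else moved.

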